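Stack the empty specimen trays and put the lid on

ROBOT

A 6-joint arm with a two-finger parallel gripper is mounted at the origin on a cart in front of the work surface, level with it; the furniture and walls round the work are solid. World frame = base frame: x ahead of the robot, y to its left, z up, the work surface at z = 0. Lengths are in m, angles in rad, forces in N, time in s.
With the tool pointing down it reaches from about 0.325 to 0.85 m from the base axis. Payload 15.5 kg.
Tool frame: the origin (TCP) lies on the centre line of the jaws, within the pads' length; the fingertips stand env.nose_length ahead of it and the grasp point (between the pads) lies 8 mm behind it (env.nose_length is the distance from the TCP to the fingertips, in m); z points along the fingers, y is the line along which they close (so a half turn about z gives the same grasp; the last joint's range is limited). The gripper opens to 91 mm and grips with 3 to 60 N. Pads are 32 mm wide; open, the fingers measure 118 mm over their backs; the gripper's body (76 mm by 178 mm) begins 60 mm behind the grasp point.
Start: joints at [-1.284, 0.494, 1.345, -0, 1.302, -0.096], TCP at [0.233, -0.58, 0.225] pointing down, gripper open.
Joint ranges: [-2.91, 2.91], [-0.82, 2.16], [0.22, 2.67], [-1.22, 4.37], [0.12, 2.79], [-3.08, 3.08]. Speed limits (rad/s): [1.89, 1.89, 2.57, 3.01, 3.01, 3.01].

INTERFACE

Orientations are given as a unit quaternion [x, y, z, w].
In Python, from workcell import monitor, viewer, env gives the robot as it stands.
- The arm moves only by the shell command python3 -m creep 'ROWS' [OPENING]. ROWS is JSON, a list of rows, each a list of 6 numbers: the shift along the tool's x, y, z in mm, then the turn, a rotation vector about the tool's x, y, z in degrees. In form: [[tx, ty, tz, ax, ay, az], ...]. A call has 1 to 20 rows; each row is the pose to reach, as a shift and turn from the pose commanded when the call began, along the tool's axes at that moment; what a row does not reach only later rows make up. A row lasts 1/10 s, in which the tool goes at most 50 mm and 8.59 degrees, less where a joint would pass 70% of its speed; a pose out of reach is approached as far as the arm can. A call with a gripper value outside its range is refused whole. OPENING is the opening in per cent of the stroke, from 0 (shut) to 100 (fully open), set as the call begins (- or left out, the last holds). The fingers move at their own pace and stop on an object; the grip force is fixed at half the most. Time passes only in rows, so rows that repeat a pose let the fingers close. It gives the time, the measured TCP pose, the force and the opening at its end, in the units of the state.
- monitor.get_obs(): the state, without advancing time (a new reading comes with each control period).
- viewer.snapshot(name): name is "scene" or "top" or "wrist"; returns (picture, depth): 400x640x3 uint8, blue, green, red; 400x640 float32, m along the optical axis (not along the pixel's ray), 0 where there is no reading.
- viewer.camera_info(name): a dict with "intrinsics" (3x3 intrinsics, pixels), "T" (4x4, takes a point from camera to world coordinates). Camera axes: x right, y down, z forward; pixel columns grow to the right and rows downward; lengths in m; the calibration is good to about 2 mm. The wrist camera is an equidistant fisheye: a pixel r from the principal point sees the ray r / f radians off the axis. A picture is of the moment at which its call begins: read the wrist's pose just before it. camera_info takes no time and is no camera call; for the wrist camera it gives the pose at the moment of the call.
- env.finish_job(): hands the job in, once; it reports no verdict.
The state is a dict: "t": time; "qpos": joint angles; "dq": joint speeds; "tau": joint torques, N m; "position": TCP position; "orientation": TCP orientation; "ft_force": force on the tool from outside, world axes, zero at the start; "torque": the same for the moment, N m; "gripper_width": opening from 0.0 (shut) to 1.0 (fully open).
Only numpy, scipy, OpenCV 4.12 (cv2) and the standard library are available. Lean on these libraries where they do the work, as an engineer would, in place of code of your own. Each camera call takes 0.05 s, during which the arm holds its last target. There are 200 camera calls.

TASK

Pack up the empty specimen trays: stand the empty undivided tray in the middle of the dark carrying board, put the two-compartment tray on it, then the six-compartment tray, and cover the stack with the flat lid, handle up, with everything centred and its length lined up with the board's. Leave the tray that holds the garnet, and the other things lying about, where they are.

Things in the scene. Friction and masses are not known exactly. Their poses are not given: they have to be found in the camera images.
- board: carrying board fixed to the table: dark wooden slab 130 (x) x 84 (y) x 12 mm high with a grey felt field flush in its top. Origin: centre of the underside (table height); the stack stands on its top, 12 mm above the origin; z up
- tray_open: pale plywood specimen tray, open-topped, 110 (its x) x 62 (its y) x 28 mm high, walls and floor 5 mm, thin brass card frame on its -x end; loose, about 0.12 kg, upright on the table; gripped from above across the 62 mm by the outer walls. Origin: centre of underside, z up. This one is undivided and empty.
- tray_two: pale plywood specimen tray, open-topped, 110 (its x) x 62 (its y) x 28 mm high, walls and floor 5 mm, thin brass card frame on its -x end; loose, about 0.12 kg, upright on the table; gripped from above across the 62 mm by the outer walls. Origin: centre of underside, z up. Empty, one dividing wall: two compartments along x. Divider top 3.5 mm below the rim.
- tray_six: pale plywood specimen tray, open-topped, 110 (its x) x 62 (its y) x 28 mm high, walls and floor 5 mm, thin brass card frame on its -x end; loose, about 0.12 kg, upright on the table; gripped from above across the 62 mm by the outer walls. Origin: centre of underside, z up. Empty, six compartments: 3 along x by 2 along y. Divider tops 3.5 mm below the rim.
- lid: flat plywood lid 112 (x) x 64 (y) x 6 mm with a dark wooden bar handle in the middle of its top, 44 mm long along x, 12 mm wide along y, rising from 6 to 26 mm above the underside; loose, about 0.09 kg, lies handle up on the table. Origin: centre of the underside; z up
- tray_garnet: pale plywood specimen tray, open-topped, 110 (its x) x 62 (its y) x 28 mm high, walls and floor 5 mm, thin brass card frame on its -x end; loose, about 0.12 kg, upright on the table; gripped from above across the 62 mm by the outer walls. Origin: centre of underside, z up. This one is undivided too but holds the garnet, and stays where it is.
- garnet: single dark red garnet crystal, about 40 x 41 x 37 mm, loose in its tray; stays there. Origin: centre of its underside
- fluorite: bystander: three small green fluorite cubes grown together, 33 x 49 x 35 mm, loose. Origin: centre of the underside
- loupe: bystander: folded pocket loupe in its grey metal case, 29 x 56 x 14 mm, loose. Origin: centre of the underside
- box: bystander: small clear specimen box on a black foot, closed, 38 x 38 x 35 mm, loose. Origin: centre of the underside

How it is judged:
At the end, for the whole second after the job is handed in: Up from the board: undivided, two-, six-compartment tray, lid; each within 12 mm of the centre of the one below, 3 mm of its right height, upright within 0.06 rad, its length within 0.15 rad of the board's, at rest; garnet and its tray, fluorite, loupe and clear box within 15 mm of their starts (horizontal distance between tray_open and board below 0.012 m and z of tray_open in the frame of board between 0.009 and 0.015 m and angle between each of tray_open, tray_two, tray_six, lid's own z axis and vertical below 0.06 rad and angle between the x axis of each of tray_open, tray_two, tray_six, lid and the x axis of board, either way round below 0.15 rad and linear speed of each of tray_open, tray_two, tray_six, lid below 0.01 m/s and angular speed of each of tray_open, tray_two, tray_six, lid below 0.1 rad/s and horizontal distance between tray_two and tray_open below 0.012 m and z of tray_two in the frame of board between 0.037 and 0.043 m and horizontal distance between tray_six and tray_two below 0.012 m and z of tray_six in the frame of board between 0.065 and 0.071 m and horizontal distance between lid and tray_six below 0.012 m and z of lid in the frame of board between 0.093 and 0.099 m and distance of each of tray_garnet, garnet, fluorite, loupe, box from where it was at the start of the episode below 0.015 m); the robot touches nothing.
It fails at once if the tray with the garnet is shifted by 15 mm or more (distance of tray_garnet from where it was at the start of the episode above 0.015 m).
It fails at once if the garnet is shifted by 15 mm or more (distance of garnet from where it was at the start of the episode above 0.015 m).
It fails at once if the fluorite is shifted by 15 mm or more (distance of fluorite from where it was at the start of the episode above 0.015 m).
It fails at once if the loupe is shifted by 15 mm or more (distance of loupe from where it was at the start of the episode above 0.015 m).
It fails at once if the small clear box is shifted by 15 mm or more (distance of box from where it was at the start of the episode above 0.015 m).
It also fails if it takes over 115 s, if anything falls off the work surface, if the arm or the gripper's body presses on something with over 40 N, if the wrist force passes 120 N, or if a joint passes its speed limit or range.

## Working session

There is one attempt and no reset: what is moved stays moved. The work goes in short steps, Python scripts to look and compute and a shell command to move; the robot and the scene stay as the last step left them, time stands still between calls to the robot, and variables do not carry over. Pictures are saved under pics/ and viewed, on a budget of 14 in all, crops included, one or two more only if the job needs it, and the job is handed in when it is done.

```bash
ls; mkdir -p pics; python3 - <<'E'
from workcell import monitor, viewer, env
import cv2, numpy as np
print(monitor.get_obs(), env.nose_length)
for n in ("top","scene"):
    p,d=viewer.snapshot(n); c=viewer.camera_info(n); print(n,c)
    cv2.imwrite(f"pics/{n}0.png",p); np.savez(f"{n}0.npz",p=p,d=d,K=c["intrinsics"],T=c["T"])
E
```

```text
pics
{'t': 0.0, 'qpos': array([-1.28453668e+00,  4.94182312e-01,  1.34612837e+00, -7.87370458e-06,
        1.30249836e+00, -9.54743552e-02]), 'dq': array([0.00104758, 0.00136019, 0.00012693, 0.00052209, 0.00078963,
       0.00171284]), 'tau': array([-6.63722487e-03, -8.78828716e+01, -3.81856227e+01,  7.02423952e-02,
        5.32733370e-02, -7.35445224e-05]), 'position': array([ 0.23274307, -0.57965388,  0.22433974]), 'orientation': array([ 9.81839745e-01,  1.89711214e-01, -6.17074113e-05, -6.05067520e-04]), 'ft_force': array([-0.36005687,  0.55081122, -0.06664606]), 'torque': array([ 0.05648876, -0.01967772, -0.02330544]), 'gripper_width': 0.9999607524750431} 0.011
top {'intrinsics': array([[432.36995933,   0.        , 323.40721535],
       [  0.        , 432.36995933, 197.24508126],
       [  0.        ,   0.        ,   1.        ]]), 'T': array([[-0.02253644, -0.9845822 ,  0.17346467,  0.34714584],
       [-0.99925505,  0.02762083,  0.02695262, -0.00410198],
       [-0.03132831, -0.17272803, -0.98447121,  1.08507051],
       [ 0.        ,  0.        ,  0.        ,  1.        ]])}
scene {'intrinsics': array([[487.19019639,   0.        , 316.60192456],
       [  0.        , 487.19019639, 200.1699761 ],
       [  0.        ,   0.        ,   1.        ]]), 'T': array([[-0.86935945, -0.36845357,  0.32932675,  0.16694089],
       [-0.49407934,  0.63458106, -0.59429999,  0.67995208],
       [ 0.00998743, -0.67937386, -0.73372434,  0.8726429 ],
       [ 0.        ,  0.        ,  0.        ,  1.        ]])}
```

View pics/top0.png

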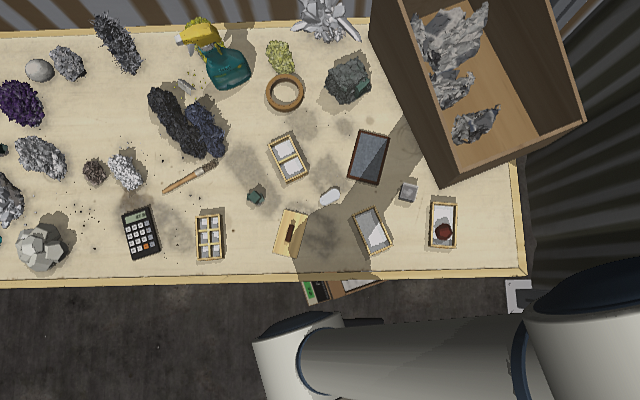

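View pics/scene0.png

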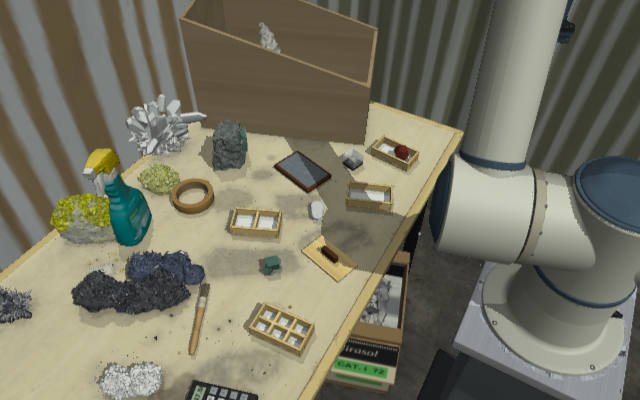

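The top view shows the board at (368,157), tray_two (287,158), tray_six (209,235), lid (291,234), tray_open (373,231) and the garnet tray (442,224). It also shows the box (408,192), fluorite (256,196) and loupe (330,197). The scene view agrees, and a tall crate stands beyond the board.

```bash
cat > h.py <<'E'
import numpy as np, cv2
def cloud(d,K,T):
    v,u=np.indices(d.shape); r=np.stack([(u-K[0,2])/K[0,0],(v-K[1,2])/K[1,1],np.ones(d.shape)],-1)
    return r@T[:3,:3].T*1.0, (r*d[...,None])@T[:3,:3].T+T[:3,3]
def plane(uv,K,T,z):
    uv=np.atleast_2d(uv).astype(float); r=np.c_[(uv-K[:2,2])/K[0,0],np.ones(len(uv))]@T[:3,:3].T
    return T[:3,3]+r*((z-T[2,3])/r[:,2])[:,None]
def rect(xy):
    (c,s,a)=cv2.minAreaRect(np.float32(xy)*1000)
    if s[0]<s[1]: a+=90; s=s[::-1]
    return np.round(c,1),np.round(s,1),round((a+90)%180-90,1)
E
python3 - <<'E'
from h import *
f=np.load("top0.npz"); p,d,K,T=f["p"],f["d"],f["K"],f["T"]
_,W=cloud(d,K,T); z=W[...,2]
# table height check
print("table z",np.median(z[250:265,100:400]), np.std(z[250:265,160:190]))
seeds=dict(board=(368,157,.012),two=(287,158,.028),six=(209,235,.028),lid=(291,234,.006),open=(373,231,.028),garnet=(442,224,.028),box=(408,192,.035),fluo=(256,196,.035),loupe=(330,197,.014))
hsv=cv2.cvtColor(p,cv2.COLOR_BGR2HSV)
for n,(u,v,h) in seeds.items():
    yy,xx=np.indices(z.shape); near=np.hypot(xx-u,yy-v)<42
    m=(near&(z>max(h*.5,.003))&(z<h+.03 if n!='box' else z<.05)).astype(np.uint8)
    k,l,st,ce=cv2.connectedComponentsWithStats(m)
    j=min(range(1,k),key=lambda j:np.min(np.hypot(*(np.argwhere(l==j)-[v,u]).T))-0.01*st[j,4])
    q=np.argwhere(l==j)[:,::-1]
    print(n,"px",len(q),"h90",np.round(np.percentile(z[l==j],[5,50,90]),4),rect(plane(q,K,T,h)[:,:2]))
# crate: max extents of tall points
m=(z>.06)&(W[...,0]<1.0)&(W[...,1]<-.05)&(W[...,1]>-.4)&(W[...,0]>.3)
q=W[m]; 
for lo in np.arange(.35,.85,.05):
    s=q[(q[:,0]>lo)&(q[:,0]<lo+.05)]
    if len(s): print(round(lo,2),"crate max y",s[:,1].max().round(3),"zmax",s[:,2].max().round(3))
vis=cv2.resize(p[110:280,180:480],None,fx=2.6,fy=2.6,interpolation=cv2.INTER_CUBIC); cv2.imwrite("pics/topcrop.png",vis)
E
```

```text
table z 0.00012379003346507655 0.08835302989807925
board px 1616 h90 [0.0089 0.0123 0.0147] (array([636.7, -91.5]), array([130.4,  83.6]), -16.4)
two px 375 h90 [0.0171 0.0267 0.03  ] (array([635.6, 114.2]), array([113.4,  61.3]), 24.9)
six px 616 h90 [0.0158 0.0252 0.0295] (array([442.1, 309.7]), array([111.3,  65.6]), 4.3)
lid px 1037 h90 [0.0036 0.0063 0.0105] (array([448.4, 112.4]), array([115.8,  65.9]), -16.5)
open px 328 h90 [0.0188 0.0271 0.0298] (array([448.6, -91.7]), array([110.5,  62.9]), 21.8)
garnet px 640 h90 [0.0166 0.0277 0.0387] (array([ 457.6, -264.9]), array([111.6,  65.4]), -6.4)
box px 267 h90 [0.0256 0.0342 0.037 ] (array([ 539.8, -184.5]), array([41.8, 39.4]), -17.0)
fluo px 128 h90 [0.0196 0.0318 0.0347] (array([537.4, 195.1]), array([39.5, 27.7]), 62.1)
loupe px 203 h90 [0.011  0.0144 0.017 ] (array([536.1,   9.9]), array([53.6, 27.5]), -55.5)
0.35 crate max y -0.202 zmax 0.789
0.5 crate max y -0.266 zmax 0.186
0.55 crate max y -0.248 zmax 0.204
0.6 crate max y -0.229 zmax 0.22
0.65 crate max y -0.209 zmax 0.237
0.7 crate max y -0.189 zmax 0.253
0.75 crate max y -0.05 zmax 0.269
0.8 crate max y -0.05 zmax 0.286
```

View pics/topcrop.png

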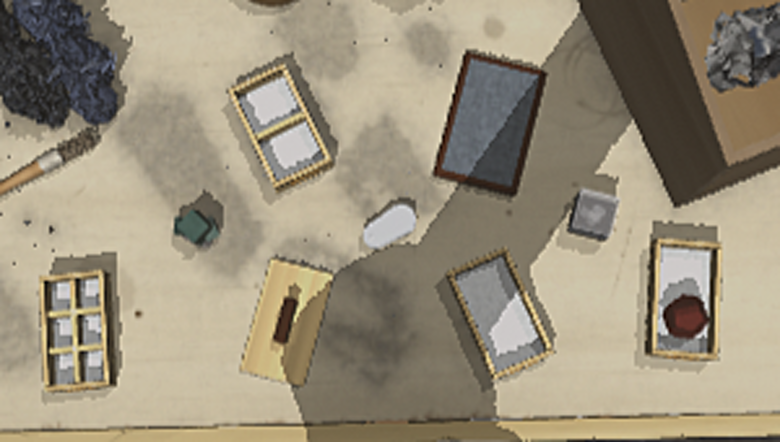

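All sizes match the ones given, to about 4 mm, and the heights agree. Next is a helper that turns a world goal into tool-frame shifts, then the first hover.

```bash
cat > go.py <<'E'
# usage: go.py x y z(mm) yaw(deg) ... several goals -> shifts in the current tool frame
import sys, numpy as np
from scipy.spatial.transform import Rotation as Ro
from workcell import monitor
o=monitor.get_obs(); R=Ro.from_quat(o["orientation"]); a=[float(s) for s in sys.argv[1:]]
tx=R.as_matrix()[:,0]; print("t %.1f"%o["t"],"pos",(o["position"]*1000).round(1),"yaw %.1f"%np.degrees(np.arctan2(tx[1],tx[0])),"F",o["ft_force"].round(1),"w %.3f"%o["gripper_width"])
for g in np.reshape(a,(-1,4)):
    G=Ro.from_euler("z",g[3],degrees=True)*Ro.from_euler("x",180,degrees=True)
    print((R.inv().apply(g[:3]-o["position"]*1000)).round(1),(R.inv()*G).as_rotvec(degrees=True).round(2))
E
python3 go.py 448.6 -91.7 120 21.8 448.6 -91.7 15 21.8
```

```text
t 0.1 pos [ 232.8 -579.7  224.4] yaw 21.9 F [-0.1  0.7  0.9] w 1.002
[ 382.1 -372.3  104.8] [-0.06 -0.01  0.08]
[ 382.1 -372.2  209.8] [-0.06 -0.01  0.08]
```

```bash
python3 -m creep '[[382,-372,30,0,0,0],[382,-372,30,0,0,0],[382,-372,30,0,0,0],[382,-372,30,0,0,0],[382,-372,30,0,0,0],[382,-372,30,0,0,0],[382,-372,30,0,0,0],[382,-372,30,0,0,0],[382,-372,30,0,0,0],[382,-372,30,0,0,0],[382,-372,30,0,0,0],[382,-372,30,0,0,0],[382,-372,105,0,0,0],[382,-372,105,0,0,0],[382,-372,105,0,0,0],[382,-372,105,0,0,0]]' 100; python3 go.py 448.6 -91.7 15 21.8; python3 - <<'E'
from workcell import viewer
import cv2
p,d=viewer.snapshot("wrist"); cv2.imwrite("pics/w1.png",p)
E
```

```text
t: 1.7
position: [0.4487, -0.0929, 0.1203]
orientation: [0.982, 0.189, -0.0, -0.0]
ft_force: [0.9, -0.3, 0.4]
gripper_width: 0.999
t 1.7 pos [448.7 -92.9 120.3] yaw 21.8 F [ 0.9 -0.3  0.4] w 0.999
[  0.5  -1.1 105.3] [-0.03  0.04  0.05]
```

View pics/w1.png

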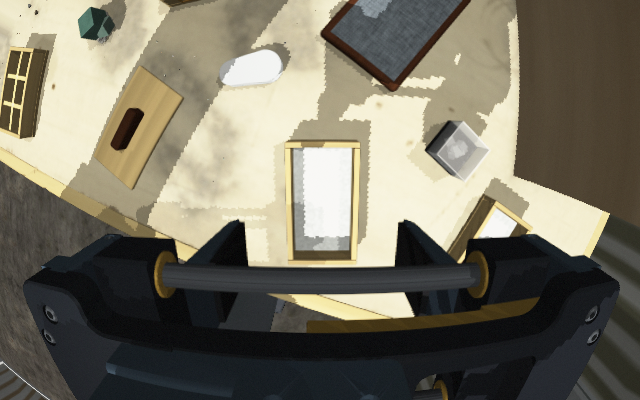

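The wrist view has the tray at (322,200), square and centred between the fingers (about 240 and 400). The yaw is right, so I descend and grip.

```bash
python3 -m creep '[[0,-1,40,0,0,0],[0,-1,80,0,0,0],[0,-1,105,0,0,0],[0,-1,105,0,0,0],[0,-1,105,0,0,0]]' 100; python3 -m creep '[[0,0,0,0,0,0],[0,0,0,0,0,0],[0,0,0,0,0,0],[0,0,0,0,0,0],[0,0,0,0,0,0],[0,0,0,0,0,0],[0,0,0,0,0,0]]' 0;  python3 go.py 448.6 -91.7 110 21.8 636.7 -91.5 110 -16.4 636.7 -91.5 28 -16.4
```

```text
t: 2.25
position: [0.4491, -0.0919, 0.0162]
orientation: [0.982, 0.19, 0.0, 0.0]
ft_force: [-0.1, 0.4, 0.5]
gripper_width: 1.0
t: 2.95
position: [0.4488, -0.0917, 0.0155]
orientation: [0.982, 0.19, 0.001, 0.0]
ft_force: [-0.5, -0.2, 13.5]
gripper_width: 0.675
t 3.0 pos [448.8 -91.7  15.5] yaw 21.9 F [-0.5 -0.2 13.5] w 0.675
[ -0.1   0.  -94.5] [ 0.05 -0.05  0.08]
[174.5  69.9 -94.3] [ 3.000e-02 -6.000e-02  3.828e+01]
[174.4  69.9 -12.3] [ 3.000e-02 -6.000e-02  3.828e+01]
```

```bash
python3 -m creep '[[0,0,-45,0,0,0],[0,0,-94,0,0,0],[0,0,-94,0,0,0],[174,70,-94,0,0,38],[174,70,-94,0,0,38],[174,70,-94,0,0,38],[174,70,-94,0,0,38],[174,70,-94,0,0,38],[174,70,-94,0,0,38],[174,70,-94,0,0,38],[174,70,-94,0,0,38]]' 0;  python3 go.py 636.7 -91.5 28 -16.4; python3 - <<'E'
from workcell import viewer
import cv2
p,d=viewer.snapshot("wrist"); cv2.imwrite("pics/w2.png",p)
E
```

```text
t: 4.05
position: [0.6351, -0.0916, 0.1088]
orientation: [0.99, -0.139, -0.0, -0.0]
ft_force: [0.1, 0.6, -1.4]
gripper_width: 0.679
t 4.0 pos [635.1 -91.6 108.8] yaw -16.0 F [ 0.1  0.6 -1.4] w 0.679
[ 1.6 -0.6 80.8] [0.   0.05 0.37]
```

View pics/w2.png

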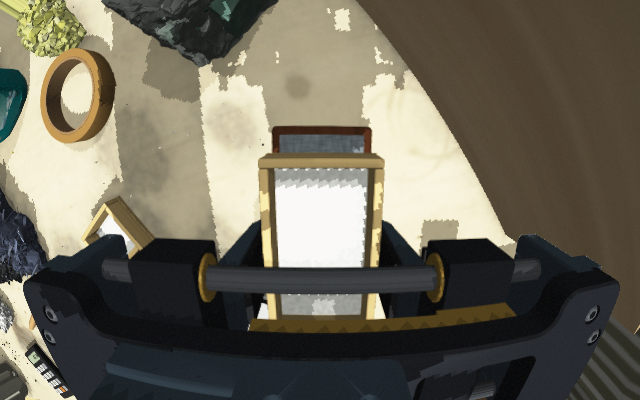

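The tray is held square. The board's far edge at (322,127) lines up with the tray's (322,158), and the crate on the right is clear of the gripper.

```bash
python3 -m creep '[[2,-1,40,0,0,0.4],[2,-1,65,0,0,0.4],[2,-1,76,0,0,0.4],[2,-1,81,0,0,0.4],[2,-1,81,0,0,0.4],[2,-1,81,0,0,0.4]]' 0; python3 -m creep '[[0,0,0,0,0,0],[0,0,0,0,0,0],[0,0,0,0,0,0],[0,0,0,0,0,0],[0,0,0,0,0,0]]' 100; python3 go.py 636.7 -91.5 120 -16.4 635.6 114.2 120 24.9 635.6 114.2 17 24.9
```

```text
t: 4.7
position: [0.6388, -0.0914, 0.029]
orientation: [0.99, -0.144, 0.001, 0.0]
ft_force: [0.5, 0.4, -0.3]
gripper_width: 0.676
t: 5.2
position: [0.6382, -0.0913, 0.028]
orientation: [0.99, -0.144, 0.0, 0.0]
ft_force: [0.4, -0.6, 0.2]
gripper_width: 0.996
t 5.2 pos [638.2 -91.3  28. ] yaw -16.5 F [ 0.4 -0.6  0.2] w 0.996
[ -1.3   0.6 -92. ] [ 0.   -0.   -0.12]
[ -60.9 -196.2  -92. ] [  0.    -0.   -41.42]
[ -60.9 -196.2   11. ] [  0.    -0.   -41.42]
```

```bash
python3 -m creep '[[0,0,-45,0,0,0],[0,0,-92,0,0,0],[0,0,-92,0,0,0],[-61,-196,-92,0,0,-41.4],[-61,-196,-92,0,0,-41.4],[-61,-196,-92,0,0,-41.4],[-61,-196,-92,0,0,-41.4],[-61,-196,-92,0,0,-41.4],[-61,-196,-92,0,0,-41.4],[-61,-196,-92,0,0,-41.4],[-61,-196,-92,0,0,-41.4]]' 100;  python3 go.py 635.6 114.2 17 24.9; python3 - <<'E'
from workcell import viewer
import cv2
p,d=viewer.snapshot("wrist"); cv2.imwrite("pics/w3.png",p)
E
```

```text
t: 6.3
position: [0.6355, 0.1127, 0.1198]
orientation: [0.977, 0.213, -0.0, 0.0]
ft_force: [0.3, -0.4, -0.5]
gripper_width: 1.0
t 6.3 pos [635.5 112.7 119.8] yaw 24.6 F [ 0.3 -0.4 -0.5] w 1.000
[  0.7  -1.3 102.8] [ 0.01  0.01 -0.28]
```

View pics/w3.png

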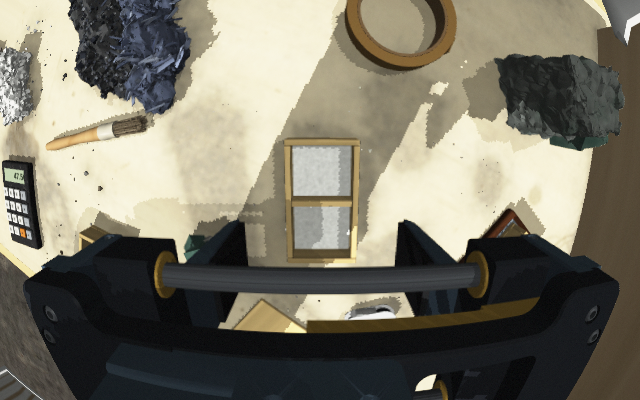

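Tray_two is at (322,200), square and centred, as the first tray was. I grip it.

```bash
python3 -m creep '[[1,-1,40,0,0,-0.3],[1,-1,80,0,0,-0.3],[1,-1,103,0,0,-0.3],[1,-1,103,0,0,-0.3],[1,-1,103,0,0,-0.3]]' 100; python3 -m creep '[[0,0,0,0,0,0],[0,0,0,0,0,0],[0,0,0,0,0,0],[0,0,0,0,0,0],[0,0,0,0,0,0],[0,0,0,0,0,0],[0,0,0,0,0,0]]' 0;  python3 go.py 637.5 -91.5 120 -16.4 637.5 -91.5 58 -16.4
```

```text
t: 6.85
position: [0.6362, 0.1147, 0.0174]
orientation: [0.976, 0.217, -0.0, -0.0]
ft_force: [0.0, -0.1, 0.8]
gripper_width: 1.001
t: 7.55
position: [0.6364, 0.1153, 0.0177]
orientation: [0.976, 0.218, 0.001, 0.0]
ft_force: [-0.7, -1.5, 7.2]
gripper_width: 0.678
t 7.5 pos [636.4 115.3  17.7] yaw 25.2 F [-0.7 -1.5  7.2] w 0.678
[ -86.9  187.7 -102.3] [ 1.000e-02 -7.000e-02  4.158e+01]
[-86.9 187.6 -40.3] [ 1.000e-02 -7.000e-02  4.158e+01]
```

```bash
python3 -m creep '[[0,0,-45,0,0,0],[0,0,-102,0,0,0],[0,0,-102,0,0,0],[-87,188,-102,0,0,41.6],[-87,188,-102,0,0,41.6],[-87,188,-102,0,0,41.6],[-87,188,-102,0,0,41.6],[-87,188,-102,0,0,41.6],[-87,188,-102,0,0,41.6],[-87,188,-102,0,0,41.6],[-87,188,-102,0,0,41.6]]' 0;  python3 go.py 637.5 -91.5 58 -16.4
```

```text
t: 8.65
position: [0.637, -0.0904, 0.1187]
orientation: [0.99, -0.141, -0.0, -0.0]
ft_force: [0.1, 0.3, -1.0]
gripper_width: 0.677
t 8.7 pos [637.  -90.4 118.7] yaw -16.2 F [ 0.1  0.3 -1. ] w 0.677
[ 0.8  0.9 60.7] [-0.01  0.03  0.24]
```

```bash
python3 -m creep '[[0,1,35,0,0,0.2],[0,1,52,0,0,0.2],[0,1,58,0,0,0.2],[0,1,61,0,0,0.2],[0,1,61,0,0,0.2],[0,1,61,0,0,0.2]]' 0; python3 -m creep '[[0,0,0,0,0,0],[0,0,0,0,0,0],[0,0,0,0,0,0],[0,0,0,0,0,0],[0,0,0,0,0,0]]' 100; python3 go.py 637 -91.5 150 -16.4 442.1 309.7 150 4.3
```

```text
t: 9.25
position: [0.6375, -0.0926, 0.0589]
orientation: [0.99, -0.144, 0.001, 0.0]
ft_force: [0.6, 0.2, -1.3]
gripper_width: 0.677
t: 9.75
position: [0.6369, -0.0928, 0.058]
orientation: [0.989, -0.145, 0.0, -0.0]
ft_force: [0.2, -0.2, -0.1]
gripper_width: 0.997
t 9.8 pos [636.9 -92.8  58. ] yaw -16.6 F [ 0.2 -0.2 -0.1] w 0.997
[ -0.3  -1.3 -92. ] [-0.   -0.01 -0.23]
[-301.8 -329.9  -92. ] [-0.000e+00 -1.000e-02 -2.093e+01]
```

```bash
python3 -m creep '[[0,0,-45,0,0,0],[0,0,-92,0,0,0],[0,0,-92,0,0,0],[-302,-330,-92,0,0,-20.9],[-302,-330,-92,0,0,-20.9],[-302,-330,-92,0,0,-20.9],[-302,-330,-92,0,0,-20.9],[-302,-330,-92,0,0,-20.9],[-302,-330,-92,0,0,-20.9],[-302,-330,-92,0,0,-20.9],[-302,-330,-92,0,0,-20.9],[-302,-330,-92,0,0,-20.9],[-302,-330,-92,0,0,-20.9],[-302,-330,-62,0,0,-20.9],[-302,-330,-62,0,0,-20.9],[-302,-330,-62,0,0,-20.9]]' 100;  python3 go.py 442.1 309.7 17 4.3; python3 - <<'E'
from workcell import viewer
import cv2
p,d=viewer.snapshot("wrist"); cv2.imwrite("pics/w4.png",p)
E
```

```text
t: 11.35
position: [0.4418, 0.3093, 0.12]
orientation: [0.999, 0.037, -0.001, 0.0]
ft_force: [0.5, -0.2, -0.6]
gripper_width: 0.999
t 11.3 pos [441.8 309.3 120. ] yaw 4.2 F [ 0.5 -0.2 -0.6] w 0.999
[  0.4  -0.4 103. ] [ 0.03  0.07 -0.05]
```

View pics/w4.png

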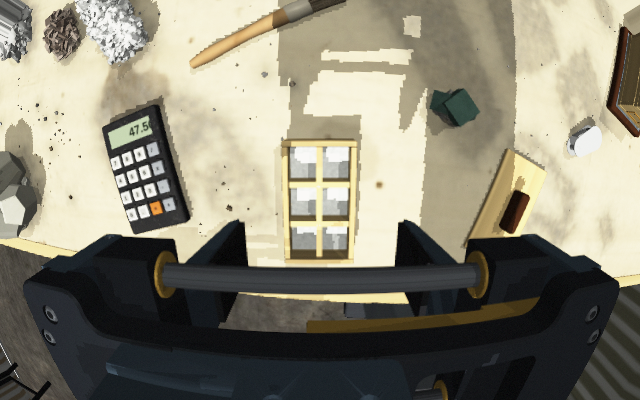

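Tray_six is at (319,200), about 3 px (3 mm) left of centre. I correct for that and grip.

```bash
python3 -m creep '[[0,-3,40,0,0,0],[0,-3,80,0,0,0],[0,-3,103,0,0,0],[0,-3,103,0,0,0],[0,-3,103,0,0,0]]' 100; python3 -m creep '[[0,0,0,0,0,0],[0,0,0,0,0,0],[0,0,0,0,0,0],[0,0,0,0,0,0],[0,0,0,0,0,0],[0,0,0,0,0,0],[0,0,0,0,0,0]]' 0;  python3 go.py 442 309 150 4.3 637 -92 150 -16.4 
```

```text
t: 11.9
position: [0.4424, 0.3128, 0.018]
orientation: [0.999, 0.037, 0.0, -0.0]
ft_force: [-0.4, -0.4, -0.4]
gripper_width: 1.002
t: 12.6
position: [0.4419, 0.3129, 0.0175]
orientation: [0.999, 0.037, 0.0, -0.0]
ft_force: [-1.1, -1.4, 9.3]
gripper_width: 0.679
t 12.6 pos [441.9 312.9  17.5] yaw 4.3 F [-1.1 -1.4  9.3] w 0.679
[-1.000e-01  3.900e+00 -1.325e+02] [-0.01 -0.04 -0.02]
[ 164.4  418.3 -132.5] [-2.000e-02 -4.000e-02  2.068e+01]
```

```bash
python3 -m creep '[[0,0,-45,0,0,0],[0,0,-90,0,0,0],[0,0,-132,0,0,0],[0,0,-132,0,0,0],[164,418,-132,0,0,20.7],[164,418,-132,0,0,20.7],[164,418,-132,0,0,20.7],[164,418,-132,0,0,20.7],[164,418,-132,0,0,20.7],[164,418,-132,0,0,20.7],[164,418,-132,0,0,20.7],[164,418,-132,0,0,20.7],[164,418,-132,0,0,20.7],[164,418,-132,0,0,20.7],[164,418,-132,0,0,20.7],[164,418,-132,0,0,20.7]]' 0;  python3 go.py 637 -92 86 -16.4; python3 - <<'E'
from workcell import viewer
import cv2
p,d=viewer.snapshot("scene"); cv2.imwrite("pics/s2.png",cv2.resize(p[60:300,150:500],None,fx=2.2,fy=2.2))
E
```

```text
t: 14.2
position: [0.6356, -0.0909, 0.1483]
orientation: [0.99, -0.143, -0.001, -0.0]
ft_force: [-1.4, 0.4, -1.4]
gripper_width: 0.677
t 14.2 pos [635.6 -90.9 148.3] yaw -16.4 F [-1.4  0.4 -1.4] w 0.677
[ 1.8  0.6 62.3] [-0.01  0.09 -0.  ]
```

View pics/s2.png

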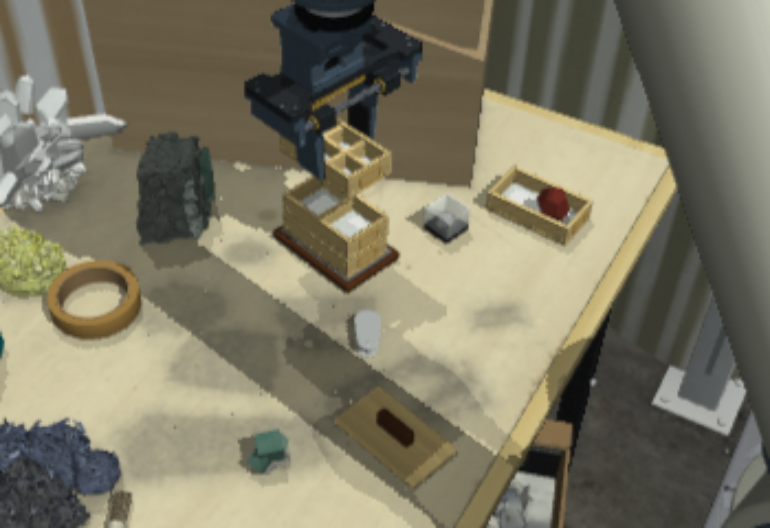

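The two-tray stack stands square on the board at about (335,230), and tray_six is held above it. I lower it: 17.5 + 68 gives a TCP height of 85.5.

```bash
python3 -m creep '[[1,1,35,0,0,0],[1,1,52,0,0,0],[1,1,59,0,0,0],[1,1,62.5,0,0,0],[1,1,62.5,0,0,0],[1,1,62.5,0,0,0]]' 0; python3 -m creep '[[0,0,0,0,0,0],[0,0,0,0,0,0],[0,0,0,0,0,0],[0,0,0,0,0,0],[0,0,0,0,0,0]]' 100; python3 go.py 637 -91.5 160 -16.4 448.4 112.4 160 -16.5 448.4 112.4 100 -16.5
```

```text
t: 14.85
position: [0.6375, -0.0929, 0.0874]
orientation: [0.99, -0.143, 0.001, 0.0]
ft_force: [0.3, 0.1, -1.1]
gripper_width: 0.683
t: 15.35
position: [0.637, -0.0931, 0.0865]
orientation: [0.99, -0.143, 0.0, 0.0]
ft_force: [0.3, -0.2, 0.2]
gripper_width: 0.999
t 15.3 pos [637.  -93.1  86.5] yaw -16.4 F [ 0.3 -0.2  0.2] w 0.999
[ -0.5  -1.5 -73.5] [ 0.   -0.   -0.03]
[-239.1 -143.7  -73.5] [ 0.   -0.    0.07]
[-239.1 -143.7  -13.5] [ 0.   -0.    0.07]
```

```bash
python3 -m creep '[[0,0,-45,0,0,0],[0,0,-74,0,0,0],[0,0,-74,0,0,0],[-239,-144,-74,0,0,0],[-239,-144,-74,0,0,0],[-239,-144,-74,0,0,0],[-239,-144,-74,0,0,0],[-239,-144,-74,0,0,0],[-239,-144,-74,0,0,0],[-239,-144,-74,0,0,0],[-239,-144,-74,0,0,0],[-239,-144,-14,0,0,0],[-239,-144,-14,0,0,0],[-239,-144,-14,0,0,0]]' 100;  python3 go.py 448.4 112.4 20 -16.5; python3 - <<'E'
from workcell import viewer
import cv2, numpy as np
c=viewer.camera_info("wrist"); p,d=viewer.snapshot("wrist"); cv2.imwrite("pics/w5.png",p); np.savez("w5.npz",p=p,d=d,**c)
print(c)
E
```

```text
t: 16.75
position: [0.4478, 0.1119, 0.0992]
orientation: [0.99, -0.143, -0.002, 0.001]
ft_force: [-0.3, 0.0, 1.2]
gripper_width: 0.998
t 16.8 pos [447.8 111.9  99.2] yaw -16.5 F [-0.3  0.   1.2] w 0.998
[ 0.7 -0.7 79.2] [0.09 0.21 0.02]
{'intrinsics': array([[309.70691629,   0.        , 320.91308465],
       [  0.        , 309.70691629, 202.57965377],
       [  0.        ,   0.        ,   1.        ]]), 'T': array([[-2.83465511e-01, -9.24048225e-01, -2.56480374e-01,
         5.19135214e-01],
       [-9.58982428e-01,  2.73162992e-01,  7.57276889e-02,
         9.08871800e-02],
       [ 8.49096885e-05,  2.67426360e-01, -9.63578297e-01,
         2.57826078e-01],
       [ 0.00000000e+00,  0.00000000e+00,  0.00000000e+00,
         1.00000000e+00]])}
```

View pics/w5.png

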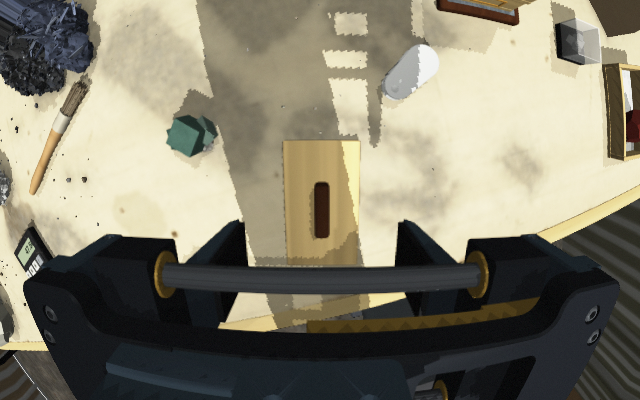

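The lid's bar handle is at (321,210), centred between the fingers and square. The far edge at (321,140) casts to (0.5025, 0.0958), against an expected (0.502, 0.0965). I grip with the tips 3 mm above the plate.

```bash
python3 -m creep '[[0,-1,40,0,0,0],[0,-1,65,0,0,0],[0,-1,79,0,0,0],[0,-1,79,0,0,0],[0,-1,79,0,0,0]]' 60; python3 -m creep '[[0,0,0,0,0,0],[0,0,0,0,0,0],[0,0,0,0,0,0],[0,0,0,0,0,0],[0,0,0,0,0,0],[0,0,0,0,0,0],[0,0,0,0,0,0],[0,0,0,0,0,0],[0,0,0,0,0,0],[0,0,0,0,0,0]]' 0;  python3 go.py 637 -92 160 -16.4 
```

```text
t: 17.3
position: [0.4497, 0.1136, 0.0225]
orientation: [0.99, -0.143, 0.001, -0.0]
ft_force: [-0.2, 0.1, 0.3]
gripper_width: 0.611
t: 18.3
position: [0.4488, 0.1136, 0.0215]
orientation: [0.99, -0.143, -0.0, 0.0]
ft_force: [-1.0, -1.2, 5.4]
gripper_width: 0.128
t 18.3 pos [448.8 113.6  21.5] yaw -16.4 F [-1.  -1.2  5.4] w 0.128
[ 238.7  144.  -138.5] [ 0.    0.   -0.02]
```

```bash
python3 -m creep '[[0,0,-45,0,0,0],[0,0,-90,0,0,0],[0,0,-138,0,0,0],[0,0,-138,0,0,0],[239,144,-138,0,0,0],[239,144,-138,0,0,0],[239,144,-138,0,0,0],[239,144,-138,0,0,0],[239,144,-138,0,0,0],[239,144,-138,0,0,0],[239,144,-138,0,0,0],[239,144,-138,0,0,0],[239,144,-138,0,0,0]]' 0;  python3 go.py 637 -92 118 -16.4; python3 - <<'E'
from workcell import viewer
import cv2
p,d=viewer.snapshot("wrist"); cv2.imwrite("pics/w6.png",p)
E
```

```text
t: 19.6
position: [0.6364, -0.0912, 0.1589]
orientation: [0.99, -0.143, -0.001, -0.0]
ft_force: [-0.5, 0.2, -0.4]
gripper_width: 0.13
t 19.6 pos [636.4 -91.2 158.9] yaw -16.4 F [-0.5  0.2 -0.4] w 0.130
[ 0.9  0.6 40.9] [-0.    0.09  0.  ]
```

View pics/w6.png

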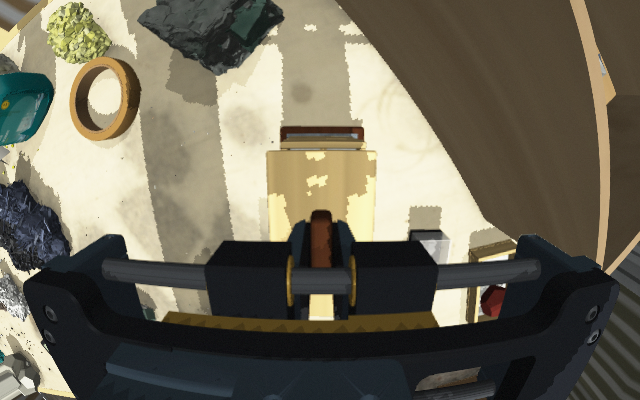

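The lid is held level and square at (321,190), in line with the stack's far rim at (322,140). I lower and release it.

```bash
python3 -m creep '[[0,1,20,0,0,0],[0,1,33,0,0,0],[0,1,38,0,0,0],[0,1,41,0,0,0],[0,1,41,0,0,0],[0,1,41,0,0,0]]' 0; python3 -m creep '[[0,0,0,0,0,0],[0,0,0,0,0,0],[0,0,0,0,0,0],[0,0,0,0,0,0],[0,0,0,0,0,0]]' 50; python3 -m creep '[[0,0,-30,0,0,0],[0,0,-70,0,0,0],[0,0,-100,0,0,0],[0,0,-100,0,0,0],[-220,-150,-100,0,0,0],[-220,-150,-100,0,0,0],[-220,-150,-100,0,0,0],[-220,-150,-100,0,0,0],[-220,-150,-100,0,0,0],[-220,-150,-100,0,0,0],[-220,-150,-100,0,0,0],[-220,-150,-100,0,0,0]]'; python3 - <<'E'
from workcell import viewer
import cv2
from h import *
p,d=viewer.snapshot("top"); q,_=viewer.snapshot("scene")
cv2.imwrite("pics/end.png",np.hstack([cv2.resize(p[110:280,230:480],(390,265)),cv2.resize(q[60:300,150:500],(386,265))]))
c=viewer.camera_info("top"); K,T=c["intrinsics"],c["T"]
_,W=cloud(d,K,T); z=W[...,2]; yy,xx=np.indices(z.shape)
for n,(u,v,lo,hi,h) in dict(lid=(365,155,.09,.125,.114),garnet=(442,224,.014,.06,.028),box=(408,192,.0175,.05,.035),fluo=(256,196,.0175,.06,.035),loupe=(330,197,.007,.04,.014)).items():
    m=((np.hypot(xx-u,yy-v)<45)&(z>lo)&(z<hi)).astype(np.uint8); k,l,st,_=cv2.connectedComponentsWithStats(m)
    if k<2: print(n,"none"); continue
    j=1+np.argmax(st[1:,4]-8*np.array([np.min(np.hypot(*(np.argwhere(l==i)-[v,u]).T)) for i in range(1,k)])); a=np.argwhere(l==j)[:,::-1]
    print(n,len(a),np.median(z[l==j]).round(4),rect(plane(a,K,T,.108 if n=='lid' else h)[:,:2]))
E
```

```text
t: 20.25
position: [0.6373, -0.093, 0.1189]
orientation: [0.99, -0.143, 0.0, 0.0]
ft_force: [-0.1, -0.2, -0.4]
gripper_width: 0.131
t: 20.75
position: [0.6371, -0.093, 0.1185]
orientation: [0.99, -0.143, 0.0, 0.0]
ft_force: [0.2, 0.8, 0.6]
gripper_width: 0.495
t: 21.95
position: [0.4691, 0.1128, 0.2183]
orientation: [0.99, -0.143, 0.0, 0.0]
ft_force: [-0.3, 0.0, 0.1]
gripper_width: 0.506
lid 1244 0.1021 (array([634.7, -91.7]), array([111.9,  63.3]), -16.4)
garnet 626 0.0277 (array([ 457.5, -265.2]), array([111.6,  65. ]), -6.4)
box 269 0.0341 (array([ 539.5, -184.4]), array([42.4, 39.4]), -17.0)
fluo none
loupe 187 0.0144 (array([538.1,   9.6]), array([51.9, 27.4]), -64.7)
```

View pics/end.png

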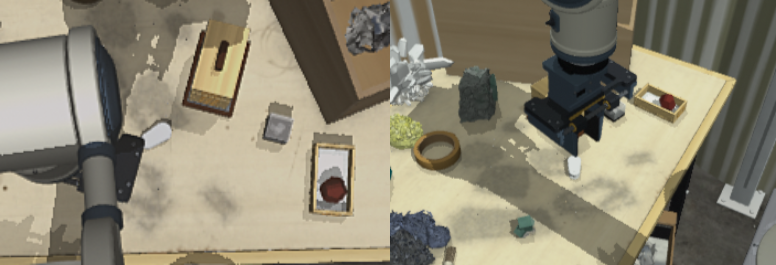

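```bash
python3 -c "
from workcell import env; print(env.finish_job())"
```

```text
the job is handed in; nothing more can be done
None
```

The stack is built on the board: undivided tray, two-compartment tray, six-compartment tray, then the lid, handle up. I handed the job in at about 22 s of robot time; it gives no verdict.

**Stack:** The last top view puts the top of the lid at z = 0.102 m, as it should be. The lid's centre is about 2 mm from the board's, and its length lies at -16.4°, the same as the board's. The trays under the lid were checked only by the gripper's position at release. These were within about 2 mm of one another, with widths and heights as expected.

**Bystanders:**
- **Garnet tray and box:** both measured within 0.5 mm of where they started. I didn't measure the garnet separately, but it is still in its tray in the last picture.
- **Loupe:** its position read 2 mm off and its angle 9° off. The arm partly hid it in that view, and nothing came near it.
- **Fluorite:** that top-view measurement failed because the arm hid it. The scene view shows it on the table, with no sign of having moved.

I viewed 10 pictures, and the last scene view had the gripper in front of the stack.

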